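# Fire the sealing plate and take its temperature

## Task

Check the heat of the sloping sealing plate. With the gripper press the treadle on the plate's right-hand side fully down to its stop, keep it there for about a second to fire the heater, and let it spring back up. Then lift the contact thermometer out of its dock and hold it with its sprung foot on the middle of the round metal test dot on the plate, square to the sloping plate and pressed so lightly that the foot is pushed in about half-way; finish while still holding it there, and leave the other things on the table alone.

Things in the scene. Friction and masses are not known exactly. Their poses are not given: they have to be found in the camera images.
- sealer: fixed sealing machine: white wedge housing 190 (x) x 300 (y) mm, treadle on its right (-y). Origin: centre of its underside on the table; x to its back, y to its left, z up. Top slopes 0.262 rad, front (-x) 37, back 88 mm high. On it a dark heating plate, 132 mm up the slope x 188 mm (y), centred at y = +36 mm; a control strip at y = -84 to -140 mm has a small knob, at most 92 mm above the table
- treadle (a joint): sealer's spring treadle, rad: 0 up at rest, 0.20 down on its stop; springs back. Hinged at its rear end, along the sealer's y, 34 mm above the table; 64 mm wide, black ribbed pad, reaches 130 mm forward, at rest rising 0.24 rad to the front. 100 mm from the hinge: 4 N to start, 8 N at the stop, drops 20 mm. Walls 75 mm apart beside it, 19 mm high, at the hinge 49 mm
- treadle_pad (a point): the place to press: on top of the treadle's rubber pad, 100 mm in front of its hinge, mid-width; moves with the treadle (at rest about 66 mm above the table). Axes as the treadle's: at rest the sealer's axes
- dot_top (a point): centre of the upper face of the test dot: a plain aluminium disc 30 mm across and 1.6 mm thick, stuck on the dark heating plate with a fine ring and centre point marked on it; it is somewhere along the middle of the plate. z points out of the sloping plate (square to it), x up the slope, y to the machine's left
- test_dot: the same fixed disc as a solid; origin at the centre of its underside on the plate
- dock: fixed grey upright dock of the thermometer, open at the top: foot 112x94x10 mm, pillar 61x52 mm, 104 mm high above the table; the handle's lower 20 mm stands in its pocket, with 2 mm play. Origin: centre of the underside; z up
- probe: contact thermometer, about 0.14 kg, upright in the dock, foot down. Origin: centre of the foot's face when fully out (at the start 14 mm above the table); z runs up the handle, a white rounded slab 32 (x) x 22 (y) mm from z = 70 to 165 mm; grasp it along y, across the 22 mm, at z = 130 to 140 mm. Below it a collar 16 mm across to z = 55, then the sprung stem. Draw it up 95 mm to clear the dock
- probe_tip (a joint): how far the thermometer's sprung foot is pushed in, m: 0 = fully out, 0.010 = pushed in fully. Pushing takes 0.6 N at 0 and 3.6 N at 0.010
- probe_foot (a point): centre of the flat face of the thermometer's foot, a steel disc 12 mm across, which slides along the thermometer's z
- scissors: scissors with blue plastic handles, 87x199x9 mm, lying flat; bystander; origin at the centre of its underside
- choc_mould: clear polycarbonate praline mould, 105x202x23 mm, lying flat; bystander; origin at the centre of its underside
- label_roll: roll of round stickers standing on its end, 68 mm across, 46 mm tall; bystander; origin at the centre of its underside
- tape_dispenser: desk tape dispenser, 65x249x103 mm; bystander; origin at the centre of its underside
- lid_case: flat clear case of pralines, 109x125x22 mm; bystander; origin at the centre of its underside
Things that resemble listed ones, but are neither listed nor needed, are in the scene too. Leave any yellow look-alike of the probe alone.

How it is judged:
By the outcome, as a careful person would: the job done as asked, in the order asked, and still so for the second after the job is handed in, while the arm keeps its last pose, push and grip.
It also fails if it takes over 54 s, if anything falls off the work surface, if the arm or the gripper's body presses on something with over 40 N, if the wrist force passes 120 N, or if a joint passes its speed limit or range.

## Robot

A 6-joint arm with a two-finger parallel gripper is mounted at the origin on a cart in front of the work surface, level with it; the furniture and walls round the work are solid. World frame = base frame: x ahead of the robot, y to its left, z up, the work surface at z = 0. Lengths are in m, angles in rad, forces in N, time in s.
With the tool pointing down it reaches from about 0.35 to 0.85 m from the base axis. Payload 8.1 kg.
Tool frame: the origin (TCP) lies at the centre of the arm's flange, where the gripper is bolted on; the fingertips stand 186 mm ahead of it and the grasp point (between the pads) lies 167 mm ahead of it; z points along the fingers, y is the line along which they close (so a half turn about z gives the same grasp; the last joint's range is limited). The gripper opens to 93 mm and grips with 3 to 60 N. Pads are 15 mm wide; open, the fingers measure 128 mm over their backs; the gripper's body (75 mm by 188 mm) begins 65 mm behind the grasp point.
Start: joints at [-1.284, 0.13, 1.488, -0, 1.523, -0.085], TCP at [0.218, -0.559, 0.405] pointing down, gripper open.
Joint ranges: [-2.96, 2.96], [-0.89, 2.26], [0.02, 2.5], [-1.34, 4.48], [0, 2.73], [-2.66, 2.66]. Speed limits (rad/s): [2.39, 2.39, 2.79, 3.14, 3.14, 3.14].

## Interface

Orientations are given as a rotation vector (axis times angle).
In Python, from plant import read_state, read_camera, camera_params, robot gives the robot as it stands.
- The arm moves only by the tool carry_out, never from a script. Its argument "targets" is a list of rows, each an object of numbers: "hand": the opening in per cent of the stroke, from 0 (shut) to 100 (fully open); "x", "y", "z": the shift along the tool's x, y, z in m; "ax", "ay", "az": the turn, a rotation vector about the tool's x, y, z in rad. In form: [{"hand": .., "x": .., "y": .., "z": .., "ax": .., "ay": .., "az": ..}, ...]. A call has 1 to 8 rows; each row is the pose to reach, as a shift and turn from the pose commanded when the call began, along the tool's axes at that moment; what a row does not reach only later rows make up. A row lasts 1/8 s, in which the tool goes at most 62.5 mm and 10.7 degrees, less where a joint would pass 70% of its speed; a pose out of reach is approached as far as the arm can. A call with a gripper value outside its range is refused whole. The fingers move at their own pace and stop on an object; "newtons" is the grip in N (left out, the last holds). Time passes only in rows, so rows that repeat a pose let the fingers close. It gives the time, the measured TCP pose, the force, the opening and the grip force at its end, in the units of the state.
- read_state(): the state, without advancing time (a new reading comes with each control period).
- read_camera(name): name is "scene" or "top" or "wrist"; returns (picture, depth): 400x640x3 uint8, blue, green, red; 400x640 float32, m along the optical axis (not along the pixel's ray), 0 where there is no reading.
- camera_params(name): a dict with "fx", "fy", "cx", "cy" (pixels), "position" and "rotation" of the camera in the world. Camera axes: x right, y up, looking along -z (the intrinsics and any distortion apply to the point x, -y, -z); pixel columns grow to the right and rows downward; lengths in m; the calibration is good to about 2 mm. The wrist camera is an equidistant fisheye: a pixel r from the principal point sees the ray r / f radians off the axis. A picture is of the moment at which its call begins: read the wrist's pose just before it. camera_params takes no time and is no camera call; for the wrist camera it gives the pose at the moment of the call.
- robot.close_job(): hands the job in; it is judged then, once.
The state is a dict: "t": time; "q": joint angles; "dq": joint speeds; "joint_torque": joint torques, N m; "tool_pos": TCP position; "orientation": TCP orientation; "force": force on the tool from outside, world axes, zero at the start; "wrist_torque": the same for the moment, N m; "opening": finger opening in m; "gripper_force": force on a finger pad.
Only numpy, scipy, OpenCV 4.12 (cv2) and the standard library are available. Lean on these libraries where they do the work, as an engineer would, in place of code of your own. Each camera call takes 0.05 s, during which the arm holds its last target. There are 200 camera calls.

## Working session

There is one attempt and no reset: what is moved stays moved. The work goes in short steps, Python scripts to look and compute and a tool call to move; the robot and the scene stay as the last step left them, time stands still between calls to the robot, and variables do not carry over. Pictures are saved under pics/ and viewed, at most 10 in all, crops included, and the job is handed in when it is done.

Besides the shell and the picture viewer there is one more tool, called after "Emit:" by a JSON object that holds its "fn" and its "kwargs". carry_out: Moves the arm, as the interface text tells. Its arguments: {"type":"object","properties":{"targets":{"type":"array","items":{"type":"object","properties":{"hand":{"type":"number"},"x":{"type":"number"},"y":{"type":"number"},"z":{"type":"number"},"ax":{"type":"number"},"ay":{"type":"number"},"az":{"type":"number"}}}},"newtons":{"type":"number"}},"required":["targets"]}

```bash
mkdir -p pics
cat > h.py <<'E'
import numpy as np, cv2
from scipy.spatial.transform import Rotation as R
from plant import read_state, read_camera, camera_params, robot
def rot(p):
    r=np.array(p["rotation"],float)
    return r if r.shape==(3,3) else (R.from_rotvec(r).as_matrix() if r.size==3 else r.reshape(3,3))
def ray(p,u,v,fish=False):
    x=(u-p["cx"])/p["fx"]; y=(v-p["cy"])/p["fy"]
    if fish:
        r=np.hypot(x,y); s=np.sin(r)/r if r>1e-9 else 1; d=np.array([x*s,-y*s,-np.cos(r)])
    else: d=np.array([x,-y,-1.])
    return np.array(p["position"]),rot(p)@d
def onz(p,u,v,z,fish=False):
    o,d=ray(p,u,v,fish); return o+d*(z-o[2])/d[2]
def cloud(p,depth):  # pinhole
    v,u=np.indices(depth.shape); x=(u-p["cx"])/p["fx"]; y=(v-p["cy"])/p["fy"]
    P=np.stack([x*depth,-y*depth,-depth],-1)@rot(p).T+np.array(p["position"]); P[depth<=0]=np.nan; return P
E
python3 - <<'E'
from h import *
for n in ("scene","top"):
    im,d=read_camera(n); p=camera_params(n); cv2.imwrite(f"pics/{n}0.png",im); np.savez(f"{n}0.npz",im=im,d=d); print(n,p)
print(camera_params("wrist"))
s=read_state(); print(s)
E
```

```text
scene {'fx': 427.8666649960048, 'fy': 427.8666649960048, 'cx': 318.6465649740674, 'cy': 203.60029077044214, 'position': array([-0.28351134,  0.44879673,  1.16400578]), 'rotation': array([ 0.42555582, -0.74270118, -1.99477018])}
top {'fx': 431.87629985668804, 'fy': 431.87629985668804, 'cx': 317.37436556950894, 'cy': 200.9080860859463, 'position': array([ 0.01606122, -0.1420732 ,  1.7331867 ]), 'rotation': array([ 0.26440255, -0.21143143, -1.32463564])}
{'fx': 309.70691628693146, 'fy': 309.70691628693146, 'cx': 320.3448649979378, 'cy': 198.38932563166867, 'position': array([ 0.28142983, -0.5337306 ,  0.38375368]), 'rotation': array([-0.21612522,  0.14927379, -1.1920056 ])}
{'t': 0.1, 'q': array([-1.28438928e+00,  1.31097105e-01,  1.48914898e+00, -4.56079632e-06,
        1.52299741e+00, -8.53974684e-02]), 'dq': array([ 1.26809478e-06, -1.02998633e-03, -3.54764907e-03,  5.37853415e-04,
       -6.60642010e-04,  3.45590080e-04]), 'joint_torque': array([ 1.86669458e-03, -5.61340570e+01, -4.93096626e+01,  7.71010900e-02,
        2.91282905e-02, -8.32071419e-05]), 'tool_pos': array([ 0.21794345, -0.55880442,  0.403797  ]), 'orientation': array([-3.08584882e+00, -5.80367839e-01,  2.67162800e-04]), 'force': array([ 0.11611122, -0.35084111, -0.22139743]), 'wrist_torque': array([-0.01715698,  0.08023475,  0.04504841]), 'gripper_force': 0.0, 'opening': 0.09273427291751164}
```

View pics/scene0.png

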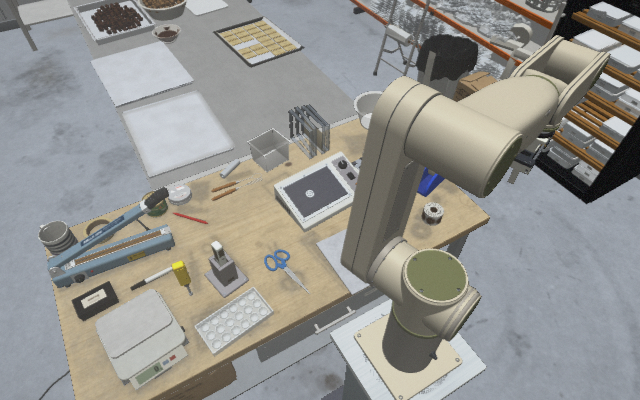

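View pics/top0.png

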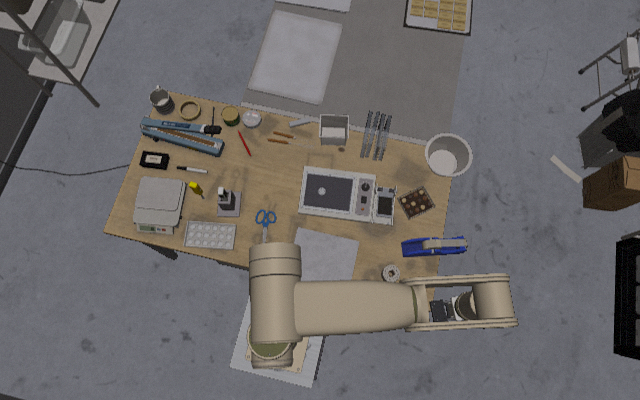

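The scene view shows the sealer at about (318,190), with its dot at (309,194). The dock holding the white-handled thermometer is at (217,255), and the yellow look-alike lies at (181,272).
In the top view the sealer is at (337,193), the dot at (322,191), the treadle at (385,205) and the dock at (228,200). The yellow look-alike is at (195,188).
Candidates for the probe: white upright in the dock, top (225,195), which I choose; yellow one, top (195,188), not wanted; white pen-like tool, top (193,170), not wanted.

Run:
```python
from h import *
a=np.load("top0.npz"); im,d=a["im"],a["d"]; p=camera_params("top"); C=cloud(p,d)
c1=cv2.resize(im[155:235,290:405],None,fx=6,fy=6,interpolation=cv2.INTER_CUBIC)[:,:690]
c2=cv2.resize(im[170:230,180:250],None,fx=6,fy=6,interpolation=cv2.INTER_CUBIC)
o=np.zeros((480+0,690,3),np.uint8);o[:480,:690]=c1
b=np.load("scene0.npz"); c3=cv2.resize(b["im"][230:300,160:260],None,fx=5,fy=5)
cv2.imwrite("pics/crop1.png",o)
w=np.zeros((360,420+500,3),np.uint8);w[:360,:420]=c2;w[:350,420:920]=c3
cv2.imwrite("pics/crop2.png",cv2.resize(w,(800,313)))
for n,u,v in [("dot",322,191),("tread",385,205),("dock",226,197),("table",280,210),("plate",340,190)]: print(n,C[v,u].round(3))
# white housing+plate hull: points with height 0.03..0.1 near
```

```text
dot [ 0.59  -0.028  0.064]
tread [ 0.592 -0.29   0.062]
dock [0.458 0.33  0.121]
table [ 0.489  0.128 -0.001]
plate [ 0.608 -0.099  0.074]
```

View pics/crop1.png

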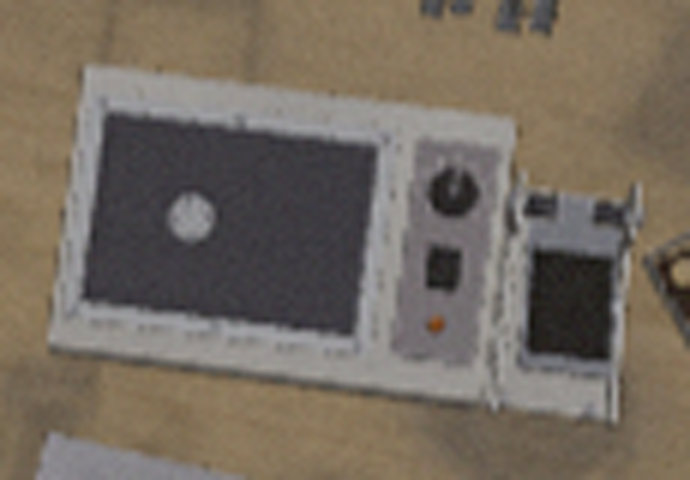

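View pics/crop2.png

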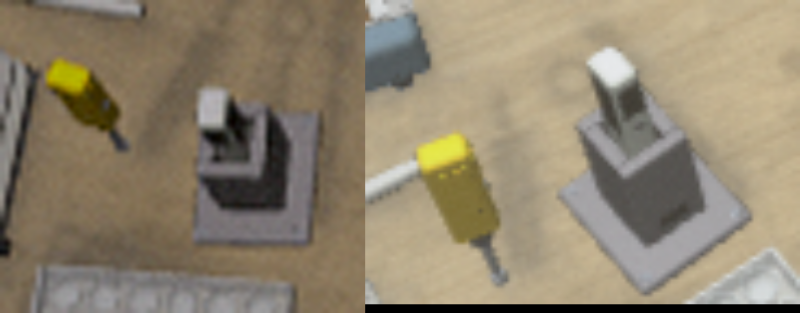

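The close crops show the white-handled probe standing in the grey dock, with the yellow one separate from it. The dot is at top-view (322,191.2) and the black treadle pad is centred near (385,206).

```bash
cat >> h.py <<'E'
def rect(P2):
    r=cv2.minAreaRect(P2.astype(np.float32)); return np.array(r[0]),np.array(r[1]),r[2],cv2.boxPoints(r)
def big(mask):
    cs,_=cv2.findContours(mask.astype(np.uint8),cv2.RETR_EXTERNAL,cv2.CHAIN_APPROX_NONE)
    return max(cs,key=cv2.contourArea)[:,0,:]
E
python3 - <<'E'
from h import *
for n,(x0,x1,y0,y1),dotpx in [("top",(300,356,168,214),(322,191.2)),("scene",(270,372,150,232),None)]:
    a=np.load(n+"0.npz"); im,d=a["im"],a["d"]; p=camera_params(n); C=cloud(p,d)
    m=np.zeros(d.shape,bool); m[y0:y1,x0:x1]=im[y0:y1,x0:x1].max(-1)<105
    m=cv2.morphologyEx(m.astype(np.uint8),cv2.MORPH_OPEN,np.ones((3,3)))
    c=big(m); mm=np.zeros(d.shape,np.uint8); cv2.fillPoly(mm,[c],1); mi=cv2.erode(mm,np.ones((5,5)))>0
    P=C[mi]; P=P[np.isfinite(P[:,0])]; cen=np.median(P,0)
    Q=P-cen; Q=Q[np.abs(Q[:,2])<.05]; co,*_=np.linalg.lstsq(np.c_[Q[:,:2],np.ones(len(Q))],Q[:,2],rcond=None)
    nv=np.array([-co[0],-co[1],1]); nv/=np.linalg.norm(nv)
    print(n,"cen",cen.round(4),"off",co[2].round(4),"tilt",np.arccos(nv[2]).round(3),"up-yaw",np.arctan2(co[1],co[0]).round(3))
    # dark contour rays on plane
    def hit(u,v):
        o,dd=ray(p,u,v); t=nv@(cen+[0,0,co[2]]-o)/(nv@dd); return o+t*dd
    H=np.array([hit(*q) for q in c]); ax=np.array([np.cos(0),0,0])
    ex=-nv*nv[2]+[0,0,1]; ex/=np.linalg.norm(ex); ey=np.cross(nv,ex)
    T=np.c_[(H-cen)@ex,(H-cen)@ey]; ce,si,an,bx=rect(T); W=cen+ce[0]*ex+ce[1]*ey
    e=bx[1]-bx[0]; e2=bx[2]-bx[1]; lng=e if np.linalg.norm(e)>np.linalg.norm(e2) else e2; L=lng[0]*ex+lng[1]*ey
    L*=np.sign(L[1]); print(" rect centre",W.round(4),"size",np.sort(si).round(4),"yaw",np.arctan2(-L[0],L[1]).round(4))
    # dot: bright blob within plate
    b=(im.min(-1)>120)&(cv2.erode(mm,np.ones((5,5)))>0); k=big(b); M=cv2.moments(k); u,v=M["m10"]/M["m00"],M["m01"]/M["m00"]
    print(" dot px",u,v,cv2.minEnclosingCircle(k)[1],hit(u,v).round(4))
    # pad
    x0,x1,y0,y1=(376,394,194,217) if n=="top" else (0,1,0,1)
    if n=="top":
        m=np.zeros(d.shape,np.uint8); m[y0:y1,x0:x1]=im[y0:y1,x0:x1].max(-1)<70; k=big(m); P=C[k[:,1],k[:,0]]; r=cv2.minAreaRect(k)
        print(" pad px",r,C[int(r[0][1]),int(r[0][0])].round(4)," at z.062",onz(p,*r[0],.062).round(4))
    # dock
    x0,x1,y0,y1=(205,245,175,220) if n=="top" else (195,255,232,295)
    S=C[y0:y1,x0:x1].reshape(-1,3); 
    for lo,hi in((.006,.014),(.100,.108),(.165,.19)):
        s=S[(S[:,2]>lo)&(S[:,2]<hi)]
        if len(s)>4: ce,si,an,_=rect(s[:,:2]); print(" dock z",lo,len(s),ce.round(4),si.round(4),an, "z",np.median(s[:,2]).round(4), "mean",s.mean(0).round(4))
E
```

```text
top cen [ 0.5905 -0.0521  0.0696] off 0.0001 tilt 0.26 up-yaw 0.092
 rect centre [ 0.5903 -0.0522  0.0695] size [0.1307 0.1884] yaw 0.0999
 dot px 321.5238095238095 190.65873015873015 3.2650692462921143 [ 0.5891 -0.0262  0.0699]
 pad px ((384.5, 205.0), (13.0, 18.0), 0.0) [ 0.589  -0.2859  0.067 ]  at z.062 [ 0.5912 -0.2883  0.062 ]
 dock z 0.006 334 [0.4893 0.3693] [0.2031 0.1647] 16.09369659423828 z 0.0088 mean [0.4704 0.3535 0.0091]
 dock z 0.1 78 [0.4656 0.342 ] [0.06   0.0512] 12.673772811889648 z 0.1045 mean [0.4601 0.3361 0.1043]
 dock z 0.165 55 [0.4632 0.3421] [0.0337 0.0215] 8.388290405273438 z 0.1779 mean [0.4631 0.3413 0.1773]
scene cen [nan nan nan] off 0.0 tilt 0.0 up-yaw 0.0
 rect centre [nan nan nan] size [0. 0.] yaw nan
  return _methods._mean(a, axis=axis, dtype=dtype,
  ret = um.true_divide(
<stdin>:15: RuntimeWarning: invalid value encountered in divide
Traceback (most recent call last):
  File "h.py", line 22, in big
    return max(cs,key=cv2.contourArea)[:,0,:]
           ~~~^^^^^^^^^^^^^^^^^^^^^^^^
ValueError: max() iterable argument is empty
```

```bash
cat >> h.py <<'E'
def Rt(yaw,tilt=0.): # tool x along yaw heading, z down; tilt leans z forward (+x)
    return R.from_euler("z",yaw)*R.from_euler("y",-tilt)*R.from_rotvec([np.pi,0,0])
def rel(pos,Rg,s=None):
    s=s or read_state(); R0=R.from_rotvec(s["orientation"]); q=R0.inv()
    print("t",round(s["t"],2),"shift",q.apply(np.array(pos)-s["tool_pos"]).round(4),"turn",(q*Rg).as_rotvec().round(4),"F",s["force"].round(2))
E
python3 -c "
from h import *
rel([.581,-.289,.34],Rt(.098))"
```

```text
t 0.1 shift [ 0.4363 -0.1194  0.0641] turn [-1.700e-03  1.000e-04  2.738e-01] F [ 0.12 -0.35 -0.22]
```

Emit:
{"fn": "carry_out", "kwargs": {"targets": [{"hand": 0, "x": 0.058, "y": -0.016, "z": 0.008, "ax": 0, "ay": 0, "az": 0.04}, {"hand": 0, "x": 0.116, "y": -0.032, "z": 0.016, "ax": 0, "ay": 0, "az": 0.08}, {"hand": 0, "x": 0.174, "y": -0.048, "z": 0.024, "ax": 0, "ay": 0, "az": 0.12}, {"hand": 0, "x": 0.232, "y": -0.064, "z": 0.032, "ax": 0, "ay": 0, "az": 0.16}, {"hand": 0, "x": 0.29, "y": -0.08, "z": 0.04, "ax": 0, "ay": 0, "az": 0.2}, {"hand": 0, "x": 0.348, "y": -0.096, "z": 0.05, "ax": 0, "ay": 0, "az": 0.24}, {"hand": 0, "x": 0.4, "y": -0.11, "z": 0.058, "ax": 0, "ay": 0, "az": 0.26}, {"hand": 0, "x": 0.436, "y": -0.119, "z": 0.064, "ax": 0, "ay": 0, "az": 0.274}]}}

```text
t: 1.1
tool_pos: [0.5825, -0.2876, 0.3396]
orientation: [-3.137, -0.155, 0.002]
force: [-0.1, -0.9, 0.1]
opening: 0.0175
gripper_force: 0.0
```

Run:
```python
from h import *
s=read_state(); p=camera_params("wrist"); im,d=read_camera("wrist")
print(s["t"],s["tool_pos"],s["orientation"],s["dq"].round(3)); 
import pickle; pickle.dump((s,p,im,d),open("w1.pkl","wb")); cv2.imwrite("pics/w1.png",im)
```

```text
1.1 [ 0.58249642 -0.28762524  0.33958473] [-3.13674678e+00 -1.55335467e-01  1.53014594e-03] [ 0.409  0.378 -0.367 -0.009 -0.013  0.525]
```

View pics/w1.png

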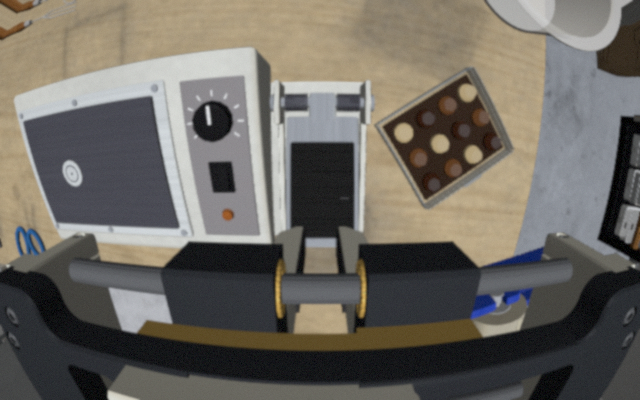

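The wrist view shows the treadle's hinge pins at about (292,102) and (352,103). The black pad spans columns 290–355 and rows 142–238, and the fingers are just in front of it. The dot is at (72,173).

Run:
```python
from h import *
import pickle; s,p,im,d=pickle.load(open("w1.pkl","rb"))
for z in(.034,.04): print(onz(p,292,102,z,1).round(4),onz(p,352,103,z,1).round(4))
h=(onz(p,292,102,.036,1)+onz(p,352,103,.036,1))/2
for n,u,v,z in [("padRL",290,142,.046),("padRR",355,142,.046),("padF",322,237,.068)]: 
  q=onz(p,u,v,z,1); print(n,q.round(4),"fwd of hinge",((h-q)[:2]@[np.cos(.098),np.sin(.098)]).round(4))
t=h-.097*np.array([np.cos(.098),np.sin(.098),0]); print("hinge",h,"target",t)
rel([t[0],t[1],.26],Rt(.098))
# dot by plane intersect z
n=R.from_euler("z",.098).apply([-np.sin(.262),0,np.cos(.262)]); c=np.array([.5903,-.0522,.0695])
o,dd=ray(p,72,173,1); print("dot",o+dd*(n@(c-o))/(n@dd))
```

```text
[ 0.6658 -0.2527  0.034 ] [ 0.6704 -0.3072  0.034 ]
[ 0.6655 -0.2533  0.04  ] [ 0.67   -0.3067  0.04  ]
padRL [ 0.6297 -0.2554  0.046 ] fwd of hinge 0.0357
padRR [ 0.6354 -0.3125  0.046 ] fwd of hinge 0.0356
padF [ 0.5525 -0.2914  0.068 ] fwd of hinge 0.1161
hinge [ 0.66798186 -0.27997967  0.036     ] target [ 0.57144728 -0.28947046  0.036     ]
t 1.15 shift [-0.0136  0.0033  0.0786] turn [-0.0029 -0.0001  0.0021] F [-1.36  2.61 -0.25]
dot [ 0.58871935 -0.02485049  0.06979576]
```

Emit:
{"fn": "carry_out", "kwargs": {"targets": [{"hand": 0, "x": -0.009, "y": 0.001, "z": 0.03}, {"hand": 0, "x": -0.009, "y": 0.001, "z": 0.06}, {"hand": 0, "x": -0.009, "y": 0.001, "z": 0.08}, {"hand": 0, "x": -0.009, "y": 0.001, "z": 0.08}]}}

```text
schema error: expected keys hand, x, y, z, ax, ay, az
```

```bash
python3 -c "
from h import *
rel([.572,-.2895,.232],Rt(.098)); s=read_state(); print(s['tool_pos'],s['opening'])"
```

```text
t 1.15 shift [-0.0131  0.0035  0.1066] turn [-0.0029 -0.0001  0.0021] F [-1.36  2.61 -0.25]
[ 0.58466044 -0.28504012  0.3386456 ] 0.013781348833823823
```

Emit:
{"fn": "carry_out", "kwargs": {"targets": [{"hand": 0, "x": -0.009, "y": 0.001, "z": 0.03, "ax": 0, "ay": 0, "az": 0}, {"hand": 0, "x": -0.009, "y": 0.001, "z": 0.06, "ax": 0, "ay": 0, "az": 0}, {"hand": 0, "x": -0.009, "y": 0.001, "z": 0.08, "ax": 0, "ay": 0, "az": 0}, {"hand": 0, "x": -0.009, "y": 0.001, "z": 0.08, "ax": 0, "ay": 0, "az": 0}]}}

```text
t: 1.65
tool_pos: [0.5712, -0.2913, 0.2584]
orientation: [-3.135, -0.153, 0.006]
force: [1.0, 0.0, 0.3]
opening: 0.0005
gripper_force: 0.0
```

```bash
python3 -c "
from h import *
rel([.572,-.2895,.232],Rt(.098)); s=read_state(); print(s['tool_pos'],s['opening'])"
```

```text
t 1.65 shift [ 0.001  -0.0016  0.0264] turn [-0.0026  0.0034 -0.0004] F [0.99 0.04 0.26]
[ 0.57123744 -0.29127265  0.2583948 ] 0.000502032636854926
```

Position checks out. Now I press gradually and watch the force.

Emit:
{"fn": "carry_out", "kwargs": {"targets": [{"hand": 0, "x": 0, "y": -0.001, "z": 0.008, "ax": 0, "ay": 0, "az": 0}, {"hand": 0, "x": 0, "y": -0.001, "z": 0.014, "ax": 0, "ay": 0, "az": 0}, {"hand": 0, "x": 0, "y": -0.001, "z": 0.02, "ax": 0, "ay": 0, "az": 0}, {"hand": 0, "x": 0, "y": -0.001, "z": 0.025, "ax": 0, "ay": 0, "az": 0}, {"hand": 0, "x": 0, "y": -0.001, "z": 0.025, "ax": 0, "ay": 0, "az": 0}]}}

```text
t: 2.28
tool_pos: [0.572, -0.2911, 0.2361]
orientation: [3.137, 0.153, 0.0]
force: [-2.5, -1.9, 6.6]
opening: 0.0005
gripper_force: 2.9
```

Emit:
{"fn": "carry_out", "kwargs": {"targets": [{"hand": 0, "x": 0, "y": 0, "z": 0.003, "ax": 0, "ay": 0, "az": 0}, {"hand": 0, "x": 0, "y": 0, "z": 0.006, "ax": 0, "ay": 0, "az": 0}, {"hand": 0, "x": 0, "y": 0, "z": 0.008, "ax": 0, "ay": 0, "az": 0}, {"hand": 0, "x": 0, "y": 0, "z": 0.008, "ax": 0, "ay": 0, "az": 0}]}}

```text
t: 2.78
tool_pos: [0.572, -0.2912, 0.2308]
orientation: [3.137, 0.153, -0.0]
force: [-12.9, 3.4, 22.4]
opening: 0.0002
gripper_force: 11.2
```

The force jumped to 22 N, so the treadle is on its stop. I hold it there for 1 s.

Emit:
{"fn": "carry_out", "kwargs": {"targets": [{"hand": 0, "x": 0, "y": 0, "z": 0, "ax": 0, "ay": 0, "az": 0}, {"hand": 0, "x": 0, "y": 0, "z": 0, "ax": 0, "ay": 0, "az": 0}, {"hand": 0, "x": 0, "y": 0, "z": 0, "ax": 0, "ay": 0, "az": 0}, {"hand": 0, "x": 0, "y": 0, "z": 0, "ax": 0, "ay": 0, "az": 0}, {"hand": 0, "x": 0, "y": 0, "z": 0, "ax": 0, "ay": 0, "az": 0}, {"hand": 0, "x": 0, "y": 0, "z": 0, "ax": 0, "ay": 0, "az": 0}, {"hand": 0, "x": 0, "y": 0, "z": 0, "ax": 0, "ay": 0, "az": 0}]}}

```text
t: 3.65
tool_pos: [0.5719, -0.2912, 0.2308]
orientation: [3.137, 0.153, -0.0]
force: [-11.8, 3.8, 22.8]
opening: 0.0005
gripper_force: 11.2
```

Emit:
{"fn": "carry_out", "kwargs": {"targets": [{"hand": 0, "x": 0, "y": 0, "z": -0.01, "ax": 0, "ay": 0, "az": 0}, {"hand": 0, "x": 0, "y": 0, "z": -0.02, "ax": 0, "ay": 0, "az": 0}, {"hand": 0, "x": 0, "y": 0, "z": -0.035, "ax": 0, "ay": 0, "az": 0}, {"hand": 0, "x": 0, "y": 0, "z": -0.06, "ax": 0, "ay": 0, "az": 0}, {"hand": 40, "x": 0, "y": 0, "z": -0.12, "ax": 0, "ay": 0, "az": 0}, {"hand": 60, "x": 0, "y": 0, "z": -0.18, "ax": 0, "ay": 0, "az": 0}, {"hand": 60, "x": 0, "y": 0, "z": -0.2, "ax": 0, "ay": 0, "az": 0}, {"hand": 60, "x": 0, "y": 0, "z": -0.2, "ax": 0, "ay": 0, "az": 0}]}}

```text
t: 4.65
tool_pos: [0.5722, -0.2907, 0.4293]
orientation: [3.136, 0.153, 0.003]
force: [-0.6, 0.5, 0.6]
opening: 0.0358
gripper_force: 0.0
```

Run:
```python
from h import *
s=read_state(); print(s["tool_pos"],s["opening"])
im,d=read_camera("top"); p=camera_params("top"); C=cloud(p,d); c0=cloud(p,np.load("top0.npz")["d"])
print("pad z before/after",np.nanmean(c0[207:213,382:388,2]),np.nanmean(C[207:213,382:388,2]))
rel([.463,.342,.427],Rt(.16))
```

```text
[ 0.57215566 -0.29070924  0.42932554] 0.0358385211312502
pad z before/after 0.06766235414436078 0.662263622992368
t 4.7 shift [-4.660e-02 -6.401e-01  2.000e-04] turn [-0.0007  0.001  -0.0622] F [-0.26 -0.21  0.  ]
```

Emit:
{"fn": "carry_out", "kwargs": {"targets": [{"hand": 60, "x": -0.01, "y": -0.058, "z": 0, "ax": 0, "ay": 0, "az": -0.01}, {"hand": 60, "x": -0.02, "y": -0.116, "z": 0, "ax": 0, "ay": 0, "az": -0.02}, {"hand": 60, "x": -0.03, "y": -0.174, "z": 0, "ax": 0, "ay": 0, "az": -0.03}, {"hand": 60, "x": -0.04, "y": -0.232, "z": 0, "ax": 0, "ay": 0, "az": -0.03}, {"hand": 60, "x": -0.05, "y": -0.29, "z": 0, "ax": 0, "ay": 0, "az": -0.04}, {"hand": 60, "x": -0.06, "y": -0.348, "z": 0, "ax": 0, "ay": 0, "az": -0.04}, {"hand": 60, "x": -0.07, "y": -0.406, "z": 0, "ax": 0, "ay": 0, "az": -0.05}, {"hand": 60, "x": -0.08, "y": -0.464, "z": 0, "ax": 0, "ay": 0, "az": -0.06}]}}

```text
t: 5.7
tool_pos: [0.4456, 0.1648, 0.4243]
orientation: [3.131, 0.248, -0.008]
force: [1.2, 0.4, 0.1]
opening: 0.0555
gripper_force: 0.0
```

Emit:
{"fn": "carry_out", "kwargs": {"targets": [{"hand": 60, "x": -0.01, "y": -0.058, "z": 0, "ax": 0, "ay": 0, "az": 0}, {"hand": 60, "x": -0.02, "y": -0.116, "z": 0, "ax": 0, "ay": 0, "az": 0}, {"hand": 60, "x": -0.03, "y": -0.166, "z": 0, "ax": 0, "ay": 0, "az": 0}, {"hand": 60, "x": -0.03, "y": -0.166, "z": 0, "ax": 0, "ay": 0, "az": 0}, {"hand": 60, "x": -0.03, "y": -0.166, "z": 0, "ax": 0, "ay": 0, "az": 0}]}}

```text
t: 6.32
tool_pos: [0.3911, 0.3221, 0.4253]
orientation: [3.129, 0.249, -0.005]
force: [0.4, -0.4, 0.0]
opening: 0.0558
gripper_force: 0.0
```

Run:
```python
from h import *
s=read_state(); p=camera_params("wrist"); im,d=read_camera("wrist")
print(s["t"],s["tool_pos"],s["orientation"],s["dq"].round(3)); 
import pickle; pickle.dump((s,p,im,d),open("w2.pkl","wb")); cv2.imwrite("pics/w2.png",im)
im,d=read_camera("top"); C=cloud(camera_params("top"),d)
print("pad z after",np.nanmean(C[207:213,382:388,2]))
```

```text
6.325 [0.39112427 0.32207859 0.42527683] [ 3.12916862  0.24856143 -0.00547606] [-0.03  -0.015 -0.007  0.002  0.002  0.002]
pad z after 0.06773193397964487
```

View pics/w2.png

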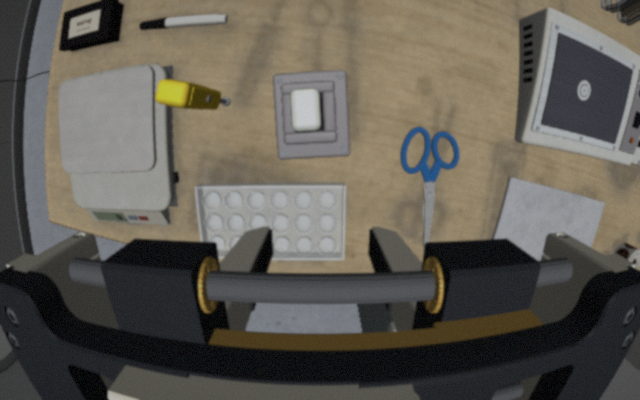

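The treadle is back at rest: pad height 0.0677 m, the same as before the press. The wrist view shows the probe's white top at about (307,110), in the middle of the dock.

Run:
```python
from h import *
import pickle; s,p,im,d=pickle.load(open("w2.pkl","rb"))
m=np.zeros(d.shape,np.uint8); m[75:145,280:335]=im[75:145,280:335].min(-1)>165
k=big(m); P=np.array([onz(p,*q,.176,1) for q in k]); ce,si,an,b=rect(P[:,:2]); print("top",cv2.boundingRect(k),ce,si,an)
# dock foot outline at z=.01: non-wood grey contour
sub=im[60:170,262:362].astype(int); g=np.zeros(d.shape,np.uint8); g[60:170,262:362]=(np.ptp(sub,axis=-1)<22)
k=big(cv2.morphologyEx(g,cv2.MORPH_OPEN,np.ones((3,3)))); P=np.array([onz(p,*q,.010,1) for q in k]); c2,s2,a2,_=rect(P[:,:2]); print("foot",cv2.boundingRect(k),c2,s2,a2)
```

```text
top (292, 89, 27, 39) [0.46581173 0.34521478] [0.0281932  0.01827369] 11.774782180786133
foot (273, 70, 77, 90) [0.46513569 0.34452519] [0.11128487 0.09352651] 12.00818920135498
```

Run:
```python
from h import *
rel([.465,.3445,.40],Rt(.2095)); rel([.465,.3445,.316],Rt(.2095))
```

```text
t 6.42 shift [ 0.076  -0.0114  0.0262] turn [ 0.0013  0.002  -0.0532] F [-0.48 -0.63 -0.21]
t 6.42 shift [ 0.0761 -0.0116  0.1102] turn [ 0.0013  0.002  -0.0532] F [-0.48 -0.63 -0.21]
```

Emit:
{"fn": "carry_out", "kwargs": {"targets": [{"hand": 60, "x": 0.04, "y": -0.006, "z": 0.01, "ax": 0, "ay": 0, "az": -0.03}, {"hand": 60, "x": 0.076, "y": -0.011, "z": 0.02, "ax": 0, "ay": 0, "az": -0.053}, {"hand": 60, "x": 0.076, "y": -0.011, "z": 0.026, "ax": 0, "ay": 0, "az": -0.053}, {"hand": 60, "x": 0.076, "y": -0.011, "z": 0.026, "ax": 0, "ay": 0, "az": -0.053}, {"hand": 60, "x": 0.076, "y": -0.011, "z": 0.026, "ax": 0, "ay": 0, "az": -0.053}]}}

```text
t: 7.05
tool_pos: [0.4643, 0.3448, 0.4024]
orientation: [-3.124, -0.329, -0.001]
force: [0.5, -0.8, 0.1]
opening: 0.0558
gripper_force: 0.0
```

Run:
```python
from h import *
rel([.465,.3445,.316],Rt(.2095))
```

```text
t 7.05 shift [0.0005 0.0005 0.0864] turn [-0.0003 -0.0006  0.0007] F [ 0.5  -0.8   0.14]
```

Emit:
{"fn": "carry_out", "kwargs": {"targets": [{"hand": 60, "x": 0.0005, "y": 0.0005, "z": 0.04, "ax": 0, "ay": 0, "az": 0}, {"hand": 60, "x": 0.0005, "y": 0.0005, "z": 0.07, "ax": 0, "ay": 0, "az": 0}, {"hand": 60, "x": 0.0005, "y": 0.0005, "z": 0.086, "ax": 0, "ay": 0, "az": 0}, {"hand": 60, "x": 0.0005, "y": 0.0005, "z": 0.086, "ax": 0, "ay": 0, "az": 0}, {"hand": 40, "x": 0.0005, "y": 0.0005, "z": 0.086, "ax": 0, "ay": 0, "az": 0}, {"hand": 25, "x": 0.0005, "y": 0.0005, "z": 0.086, "ax": 0, "ay": 0, "az": 0}, {"hand": 10, "x": 0.0005, "y": 0.0005, "z": 0.086, "ax": 0, "ay": 0, "az": 0}, {"hand": 0, "x": 0.0005, "y": 0.0005, "z": 0.086, "ax": 0, "ay": 0, "az": 0}], "newtons": 25}}

```text
t: 8.05
tool_pos: [0.4654, 0.3451, 0.3162]
orientation: [-3.124, -0.33, -0.001]
force: [0.2, 1.4, 1.8]
opening: 0.0221
gripper_force: 25.0
```

Emit:
{"fn": "carry_out", "kwargs": {"targets": [{"hand": 0, "x": 0, "y": 0, "z": 0, "ax": 0, "ay": 0, "az": 0}, {"hand": 0, "x": 0, "y": 0, "z": 0, "ax": 0, "ay": 0, "az": 0}], "newtons": 25}}

```text
t: 8.3
tool_pos: [0.4654, 0.3451, 0.3162]
orientation: [-3.124, -0.33, -0.001]
force: [-0.9, -0.9, 3.9]
opening: 0.022
gripper_force: 25.0
```

Emit:
{"fn": "carry_out", "kwargs": {"targets": [{"hand": 0, "x": 0, "y": 0, "z": -0.01, "ax": 0, "ay": 0, "az": 0}, {"hand": 0, "x": 0, "y": 0, "z": -0.03, "ax": 0, "ay": 0, "az": 0}, {"hand": 0, "x": 0, "y": 0, "z": -0.06, "ax": 0, "ay": 0, "az": 0}, {"hand": 0, "x": 0, "y": 0, "z": -0.09, "ax": 0, "ay": 0, "az": 0}, {"hand": 0, "x": 0, "y": 0, "z": -0.12, "ax": 0, "ay": 0, "az": 0}, {"hand": 0, "x": 0, "y": 0, "z": -0.13, "ax": 0, "ay": 0, "az": 0}, {"hand": 0, "x": 0, "y": 0, "z": -0.13, "ax": 0, "ay": 0, "az": 0}]}}

```text
t: 9.18
tool_pos: [0.4654, 0.3451, 0.4467]
orientation: [-3.123, -0.33, -0.002]
force: [-0.6, -0.1, -1.8]
opening: 0.0216
gripper_force: 25.0
```

Run:
```python
from h import *
n=R.from_euler("z",.098).apply([-np.sin(.262),0,np.cos(.262)])
for dot in ([.5887,-.0255,.0699],): 
    for L in (.302+.045,.302+.012): print((np.array(dot)+L*n).round(4)); rel(np.array(dot)+L*n,Rt(.098,.262))
print("z axis",Rt(.098,.262).apply([0,0,1]),-n)
```

```text
[ 0.4993 -0.0343  0.4051]
t 9.18 shift [-0.0463  0.3781  0.0413] turn [-0.0154  0.2602  0.1121] F [-0.58 -0.05 -1.81]
[ 0.5078 -0.0335  0.3732]
t 9.18 shift [-0.0379  0.3791  0.0732] turn [-0.0154  0.2602  0.1121] F [-0.58 -0.05 -1.81]
z axis [ 0.25777003  0.02534265 -0.96587388] [ 0.25777003  0.02534265 -0.96587388]
```

Emit:
{"fn": "carry_out", "kwargs": {"targets": [{"hand": 0, "x": -0.005, "y": 0.055, "z": 0, "ax": 0, "ay": 0, "az": 0}, {"hand": 0, "x": -0.012, "y": 0.11, "z": 0, "ax": 0, "ay": 0, "az": 0.02}, {"hand": 0, "x": -0.02, "y": 0.165, "z": 0, "ax": -0.003, "ay": 0.05, "az": 0.04}, {"hand": 0, "x": -0.028, "y": 0.22, "z": 0, "ax": -0.006, "ay": 0.11, "az": 0.06}, {"hand": 0, "x": -0.035, "y": 0.275, "z": 0.01, "ax": -0.01, "ay": 0.17, "az": 0.08}, {"hand": 0, "x": -0.042, "y": 0.33, "z": 0.02, "ax": -0.013, "ay": 0.22, "az": 0.1}, {"hand": 0, "x": -0.046, "y": 0.37, "z": 0.035, "ax": -0.015, "ay": 0.26, "az": 0.112}, {"hand": 0, "x": -0.046, "y": 0.378, "z": 0.041, "ax": -0.015, "ay": 0.26, "az": 0.112}]}}

```text
t: 10.18
tool_pos: [0.4985, -0.0364, 0.4018]
orientation: [-3.1, -0.146, -0.4]
force: [-0.6, 0.4, -1.2]
opening: 0.022
gripper_force: 25.0
```

Emit:
{"fn": "carry_out", "kwargs": {"targets": [{"hand": 0, "x": 0, "y": 0, "z": 0, "ax": 0, "ay": 0, "az": 0}, {"hand": 0, "x": 0, "y": 0, "z": 0, "ax": 0, "ay": 0, "az": 0}, {"hand": 0, "x": 0, "y": 0, "z": 0, "ax": 0, "ay": 0, "az": 0}]}}

```text
t: 10.55
tool_pos: [0.4996, -0.0332, 0.4052]
orientation: [-3.099, -0.155, -0.406]
force: [-1.0, -0.1, -1.4]
opening: 0.0217
gripper_force: 25.0
```

Run:
```python
from h import *
import pickle
s=read_state(); p=camera_params("wrist"); im,d=read_camera("wrist"); pickle.dump((s,p,im,d),open("w3.pkl","wb"))
i2,d2=read_camera("scene"); np.savez("scene3.npz",im=i2,d=d2)
n=R.from_euler("z",.098).apply([-np.sin(.262),0,np.cos(.262)]); print(s["tool_pos"],s["dq"].round(3))
rel(np.array([.5887,-.0255,.0699])+.347*n,Rt(.098,.262))
o=np.zeros((600,800,3),np.uint8); o[:400,:640]=im; c=cv2.resize(i2[140:240,250:383],(266,200)); o[400:600,:266]=c
o[400:,270:800]=cv2.resize(i2[120:240,220:379],(530,200)) ; cv2.imwrite("pics/w3.png",o)
```

```text
[ 0.49959868 -0.03315991  0.40516954] [-0.002 -0.002 -0.002 -0.    -0.002 -0.   ]
t 10.65 shift [-0.0004  0.0009  0.    ] turn [0.     0.0012 0.0017] F [ 0.86  0.6  -0.71]
```

View pics/w3.png

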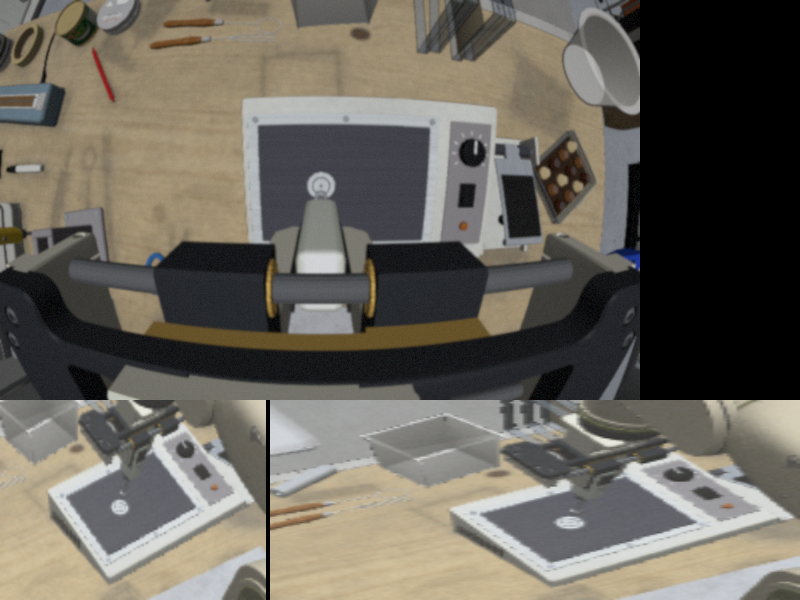

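The wrist view shows the dot at about (321,185), with the probe just in front of it and the handle held straight between the fingers.

```bash
cat >> h.py <<'E'
def proj(p,X):
    c=rot(p).T@(np.array(X)-p["position"]); a=np.arctan2(np.hypot(c[0],c[1]),-c[2]); k=a/np.hypot(c[0],c[1]); return p["cx"]+p["fx"]*k*c[0],p["cy"]-p["fy"]*k*c[1]
def projp(p,X):
    c=rot(p).T@(np.array(X)-p["position"]); return p["cx"]-p["fx"]*c[0]/c[2],p["cy"]+p["fy"]*c[1]/c[2]
E
python3 - <<'E'
from h import *
import pickle; s,p,im,d=pickle.load(open("w3.pkl","rb"))
n=R.from_euler("z",.098).apply([-np.sin(.262),0,np.cos(.262)]); c=np.array([.5903,-.0522,.0695])
m=np.zeros(d.shape,np.uint8); m[165:205,300:345]=im[165:205,300:345].min(-1)>150
k=big(m); (u,v),r=cv2.minEnclosingCircle(k); print("dot px",u,v,r,cv2.boundingRect(k))
o,dd=ray(p,u,v,1); c2=c+.0016*n; D=o+dd*(n@(c2-o))/(n@dd); print("dot",D, "cam-plane depth check", d[172,280], )
dp=d[150:160,270:300]; o1,d1=ray(p,285,155,1); q=d1/ (-(rot(p).T@d1)[2]); X=o1+q*np.median(dp); print("plane offset of depth pt",n@(X-c))
T=R.from_rotvec(s["orientation"]); f=s["tool_pos"]+T.apply([0,0,.302]); print("foot",f,proj(p,f),"tool z.n",T.apply([0,0,1])@-n)
i=np.load("scene3.npz"); ps=camera_params("scene"); uf=projp(ps,f); print("scene foot px",uf,"dot px",projp(ps,D))
a=cv2.resize(im[150:250,270:370],(400,400),interpolation=cv2.INTER_CUBIC); y,x=int(uf[1]),int(uf[0])
b=cv2.resize(i["im"][y-32:y+18,x-25:x+25],(400,400),interpolation=cv2.INTER_CUBIC); print("scene crop origin",x-25,y-32)
cv2.imwrite("pics/c3.png",np.hstack([a,b]))
E
```

```text
dot px 320.66815185546875 185.19911193847656 13.216107368469238 (308, 172, 26, 24)
dot [ 0.58882768 -0.02432694  0.07149494] cam-plane depth check 0.33287147
plane offset of depth pt -0.0009708009156213044
foot [ 0.57707116 -0.02548707  0.11337656] (np.float64(320.7182953165743), np.float64(195.29457297720955)) tool z.n 0.9999991770266488
scene foot px (np.float64(311.1656840556661), np.float64(186.78417226760018)) dot px (np.float64(309.3409010844482), np.float64(193.05801185712926))
scene crop origin 286 154
```

View pics/c3.png

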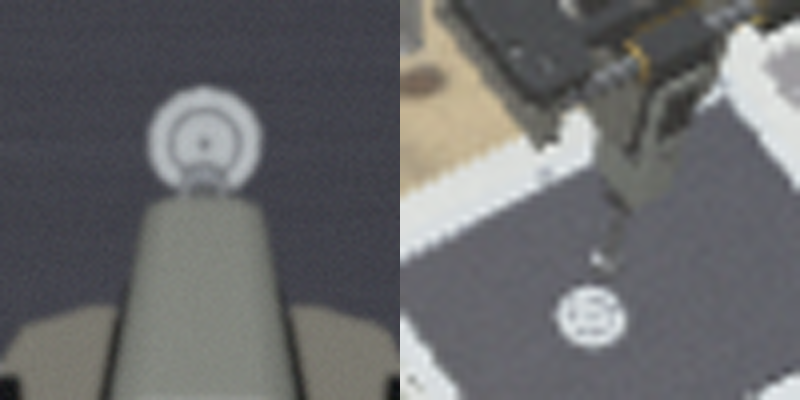

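Both views show the foot lined up over the dot: the scene view puts it at (311,186), as predicted, and the dot's centre mark at wrist (321,185.8). I descend square to the plate until just above the dot.

Emit:
{"fn": "carry_out", "kwargs": {"targets": [{"hand": 0, "x": 0, "y": 0, "z": 0.012, "ax": 0, "ay": 0, "az": 0}, {"hand": 0, "x": 0, "y": 0, "z": 0.024, "ax": 0, "ay": 0, "az": 0}, {"hand": 0, "x": 0, "y": 0, "z": 0.034, "ax": 0, "ay": 0, "az": 0}, {"hand": 0, "x": 0, "y": 0, "z": 0.038, "ax": 0, "ay": 0, "az": 0}, {"hand": 0, "x": 0, "y": 0, "z": 0.038, "ax": 0, "ay": 0, "az": 0}, {"hand": 0, "x": 0, "y": 0, "z": 0.038, "ax": 0, "ay": 0, "az": 0}]}}

```text
t: 11.4
tool_pos: [0.5093, -0.0334, 0.3685]
orientation: [-3.099, -0.152, -0.407]
force: [-0.0, -0.0, -1.5]
opening: 0.0218
gripper_force: 25.0
```

Run:
```python
from h import *
import pickle
s=read_state(); p=camera_params("wrist"); im,d=read_camera("wrist"); pickle.dump((s,p,im,d),open("w4.pkl","wb"))
i2,d2=read_camera("scene"); ps=camera_params("scene")
F=[read_state()["force"]]; 
T=R.from_rotvec(s["orientation"]); f=s["tool_pos"]+T.apply([0,0,.302]); n=R.from_euler("z",.098).apply([-np.sin(.262),0,np.cos(.262)])
print(s["t"],s["tool_pos"],"F",s["force"],F,"Fn",s["force"]@n,"foot",f,"wrist px",proj(p,f),"dotpred",proj(p,[.5883,-.0245,.0713]),"scene",projp(ps,f))
print("gap to dot",n@(f-np.array([.5883,-.0245,.0713])))
rel(s["tool_pos"],Rt(.098,.262))
u,v=proj(p,f); x,y=int(u),int(v); uf=projp(ps,f); X,Y=int(uf[0]),int(uf[1]); print("crops",x-25,y-30,X-25,Y-32)
cv2.imwrite("pics/c4.png",np.hstack([cv2.resize(im[y-30:y+20,x-25:x+25],(400,400),interpolation=cv2.INTER_CUBIC),cv2.resize(i2[Y-32:Y+18,X-25:X+25],(400,400),interpolation=cv2.INTER_CUBIC)]))
```

```text
11.4 [ 0.50928293 -0.03339432  0.3684968 ] F [-0.04492818 -0.03870435 -1.51078173] [array([ 0.59513096,  0.22576042, -1.07426735])] Fn -1.4466626106782718 foot [ 0.58685439 -0.02593091  0.07672468] wrist px (np.float64(320.75206730028407), np.float64(195.24418601558972)) dotpred (np.float64(319.3956130311128), np.float64(193.7236851704807)) scene (np.float64(310.00553869800405), np.float64(192.22797647477455))
gap to dot 0.00564845676429553
t 11.5 shift [-0.      0.      0.0001] turn [0.0006 0.0008 0.0001] F [ 0.6   0.23 -1.07]
crops 295 165 285 160
```

View pics/c4.png

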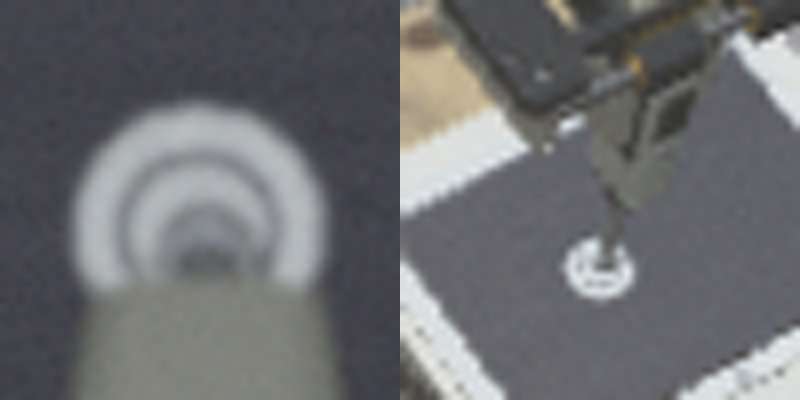

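In both views the foot sits over the dot, about 0.6 mm off the mark. I record a force baseline before contact.

```bash
cat >> h.py <<'E'
def fn(k=20):
    n=R.from_euler("z",.098).apply([-np.sin(.262),0,np.cos(.262)]); a=[]
    for _ in range(k): read_camera("top"); s=read_state(); a.append(s["force"])
    a=np.array(a); f=s["tool_pos"]+R.from_rotvec(s["orientation"]).apply([0,0,.302])
    print("t",s["t"],"Fn",(a@n).mean().round(3),"+-",((a@n).std()/k**.5).round(3),"F",a.mean(0).round(2),"foot",f.round(4),"height",(n@(f-np.array([.5883,-.0245,.0713]))).round(4))
    rel(s["tool_pos"],Rt(.098,.262))
E
python3 -c "from h import *;fn()"
```

```text
t 12.5 Fn -1.231 +- 0.146 F [-0.07  0.05 -1.29] foot [ 0.5865 -0.0258  0.0762] height 0.0052
t 12.5 shift [0. 0. 0.] turn [0.0003 0.0017 0.0002] F [ 0.05  0.15 -1.76]
```

Emit:
{"fn": "carry_out", "kwargs": {"targets": [{"hand": 0, "x": 0.0005, "y": -0.0006, "z": 0.002, "ax": 0, "ay": 0, "az": 0}, {"hand": 0, "x": 0.0005, "y": -0.0006, "z": 0.004, "ax": 0, "ay": 0, "az": 0}, {"hand": 0, "x": 0.0005, "y": -0.0006, "z": 0.006, "ax": 0, "ay": 0, "az": 0}, {"hand": 0, "x": 0.0005, "y": -0.0006, "z": 0.008, "ax": 0, "ay": 0, "az": 0}, {"hand": 0, "x": 0.0005, "y": -0.0006, "z": 0.009, "ax": 0, "ay": 0, "az": 0}, {"hand": 0, "x": 0.0005, "y": -0.0006, "z": 0.01, "ax": 0, "ay": 0, "az": 0}]}}

```text
t: 13.25
tool_pos: [0.5121, -0.0324, 0.3585]
orientation: [-3.099, -0.152, -0.405]
force: [-1.1, 0.2, 1.0]
opening: 0.0217
gripper_force: 25.0
```

```bash
python3 -c "from h import *;fn()"
```

```text
t 14.25 Fn 0.492 +- 0.105 F [-1.5   0.52  0.12] foot [ 0.5895 -0.0249  0.0666] height -0.0048
t 14.25 shift [0. 0. 0.] turn [0.0003 0.0017 0.0002] F [-1.39  0.09  0.73]
```

Emit:
{"fn": "carry_out", "kwargs": {"targets": [{"hand": 0, "x": 0, "y": 0, "z": 0.0008, "ax": 0, "ay": 0, "az": 0}, {"hand": 0, "x": 0, "y": 0, "z": 0.0008, "ax": 0, "ay": 0, "az": 0}, {"hand": 0, "x": 0, "y": 0, "z": 0.0008, "ax": 0, "ay": 0, "az": 0}]}}

```text
t: 14.62
tool_pos: [0.5124, -0.0324, 0.3577]
orientation: [-3.099, -0.152, -0.406]
force: [-1.6, 0.7, 0.5]
opening: 0.0219
gripper_force: 25.0
```

Run:
```python
from h import *
fn(30)
p=camera_params("wrist"); im,d=read_camera("wrist"); s=read_state(); f=s["tool_pos"]+R.from_rotvec(s["orientation"]).apply([0,0,.297])
u,v=proj(p,f); print("foot px",u,v); x,y=int(u),int(v); print("crop",x-25,y-30)
i2,_=read_camera("scene"); ps=camera_params("scene"); U=projp(ps,f); X,Y=int(U[0]),int(U[1]); print(U,X-25,Y-32)
cv2.imwrite("pics/c5.png",np.hstack([cv2.resize(im[y-30:y+20,x-25:x+25],(400,400),interpolation=cv2.INTER_CUBIC),cv2.resize(i2[Y-32:Y+18,X-25:X+25],(400,400),interpolation=cv2.INTER_CUBIC)]))
```

```text
t 16.125 Fn 0.759 +- 0.095 F [-1.21  0.23  0.47] foot [ 0.5897 -0.0249  0.0659] height -0.0056
t 16.12 shift [0. 0. 0.] turn [0.0003 0.0017 0.0002] F [-0.34  0.58  0.47]
foot px 320.737537304873 196.5753352873356
crop 295 166
(np.float64(309.5797159451893), np.float64(193.21021924444506)) 284 161
```

View pics/c5.png

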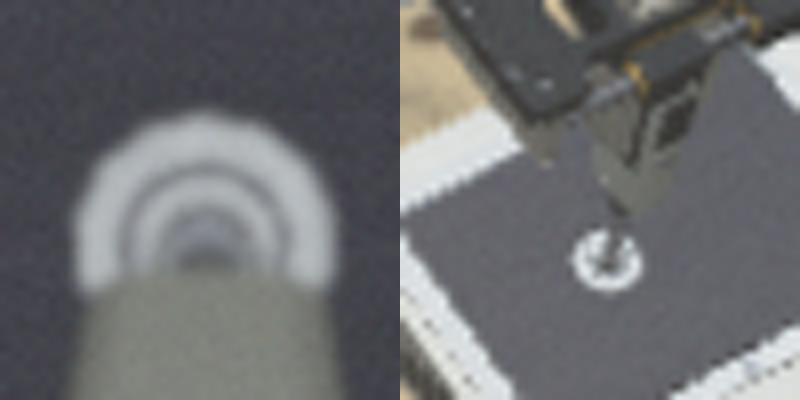

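The dot and foot are laterally concentric: both sit at crop x≈206, with no offset seen in the scene view. I check the up-slope offset numerically.

Run:
```python
from h import *
p=camera_params("wrist"); a=[]
for _ in range(8): im,d=read_camera("wrist"); a.append(im.mean(-1))
g=np.mean(a,0)
print("col profile rows176..203",[(r,int(g[r,319:323].mean())) for r in range(176,203)])
for r in (188,190,192,194,196): print("row",r,g[r,302:341].round(0).astype(int).tolist())
s=read_state(); T=R.from_rotvec(s["orientation"]); f=s["tool_pos"]+T.apply([0,0,.302-.0051]); q=lambda x:round(proj(p,f+T.apply([x,0,0]))[1],2)
print("pred rows at foot-centred x offsets mm",{k:q(k/1e3) for k in(-2,0,2,4,6,8,10,12,14,15,16)}); rel(s["tool_pos"],Rt(.098,.262))
```

```text
col profile rows176..203 [(176, 68), (177, 68), (178, 70), (179, 88), (180, 124), (181, 159), (182, 179), (183, 184), (184, 182), (185, 171), (186, 149), (187, 140), (188, 161), (189, 175), (190, 172), (191, 155), (192, 137), (193, 135), (194, 138), (195, 134), (196, 122), (197, 107), (198, 100), (199, 106), (200, 118), (201, 124), (202, 126)]
row 188 [70, 71, 74, 84, 116, 152, 176, 182, 184, 179, 171, 156, 141, 137, 142, 150, 157, 161, 162, 163, 162, 156, 148, 142, 143, 154, 170, 181, 187, 188, 182, 165, 130, 95, 77, 71, 70, 71, 70]
row 190 [71, 73, 85, 116, 149, 173, 181, 182, 176, 159, 143, 143, 156, 167, 175, 175, 175, 173, 171, 171, 174, 175, 175, 168, 154, 140, 142, 161, 179, 188, 186, 179, 160, 128, 94, 75, 70, 69, 70]
row 192 [73, 82, 112, 149, 174, 182, 183, 177, 161, 142, 146, 165, 176, 175, 164, 149, 140, 138, 136, 136, 138, 144, 156, 169, 175, 172, 159, 151, 162, 180, 187, 184, 176, 155, 121, 87, 71, 68, 69]
row 194 [72, 88, 124, 163, 181, 184, 181, 166, 144, 145, 164, 173, 167, 150, 134, 130, 132, 138, 140, 140, 136, 131, 129, 136, 155, 174, 173, 153, 145, 162, 179, 184, 180, 163, 133, 94, 72, 70, 68]
row 196 [70, 80, 117, 161, 182, 185, 179, 160, 136, 145, 164, 166, 156, 143, 137, 134, 129, 125, 121, 121, 124, 127, 129, 133, 144, 161, 167, 154, 144, 158, 177, 183, 181, 164, 135, 97, 74, 70, 71]
pred rows at foot-centred x offsets mm {-2: np.float64(198.69), 0: np.float64(196.59), 2: np.float64(194.47), 4: np.float64(192.35), 6: np.float64(190.22), 8: np.float64(188.09), 10: np.float64(185.95), 12: np.float64(183.8), 14: np.float64(181.65), 15: np.float64(180.57), 16: np.float64(179.49)}
t 16.62 shift [0. 0. 0.] turn [0.0003 0.0017 0.0002] F [-0.85  1.09  0.12]
```

The foot is about 1.4 mm down-slope of the dot's centre. I lift off, shift up-slope, and press again to the same depth.

Emit:
{"fn": "carry_out", "kwargs": {"targets": [{"hand": 0, "x": 0, "y": 0, "z": -0.004, "ax": 0, "ay": 0, "az": 0}, {"hand": 0, "x": 0, "y": 0, "z": -0.009, "ax": 0, "ay": 0, "az": 0}, {"hand": 0, "x": 0.0014, "y": 0, "z": -0.009, "ax": 0, "ay": 0, "az": 0}, {"hand": 0, "x": 0.0014, "y": 0, "z": -0.009, "ax": 0, "ay": 0, "az": 0}, {"hand": 0, "x": 0.0014, "y": 0, "z": -0.006, "ax": 0, "ay": 0, "az": 0}, {"hand": 0, "x": 0.0014, "y": 0, "z": -0.003, "ax": 0, "ay": 0, "az": 0}, {"hand": 0, "x": 0.0014, "y": 0, "z": -0.001, "ax": 0, "ay": 0, "az": 0}, {"hand": 0, "x": 0.0014, "y": 0, "z": 0.0003, "ax": 0, "ay": 0, "az": 0}]}}

```text
t: 17.62
tool_pos: [0.5138, -0.0323, 0.3577]
orientation: [-3.099, -0.152, -0.405]
force: [-0.5, -0.2, 0.9]
opening: 0.0216
gripper_force: 25.0
```

Run:
```python
from h import *
fn(40); p=camera_params("wrist"); g=np.mean([read_camera("wrist")[0].mean(-1) for _ in range(6)],0)
print([(r,int(g[r,319:323].mean())) for r in range(176,203)])
for r in (192,194): print(r,g[r,302:341].round(0).astype(int).tolist())
```

```text
t 19.625 Fn 0.991 +- 0.075 F [-1.21 -0.14  0.7 ] foot [ 0.5911 -0.0247  0.066 ] height -0.0059
t 19.62 shift [0. 0. 0.] turn [0.0003 0.0017 0.0002] F [-1.85  0.07  0.32]
[(176, 68), (177, 68), (178, 68), (179, 67), (180, 74), (181, 96), (182, 134), (183, 167), (184, 182), (185, 185), (186, 180), (187, 161), (188, 136), (189, 143), (190, 157), (191, 152), (192, 136), (193, 130), (194, 135), (195, 133), (196, 118), (197, 102), (198, 99), (199, 106), (200, 118), (201, 124), (202, 126)]
192 [71, 75, 93, 129, 161, 177, 183, 181, 174, 156, 139, 143, 158, 166, 159, 146, 139, 138, 137, 134, 135, 141, 152, 160, 161, 153, 148, 157, 174, 185, 186, 182, 166, 135, 96, 75, 69, 68, 71]
194 [68, 77, 112, 155, 178, 184, 182, 174, 156, 144, 153, 167, 164, 149, 134, 132, 134, 136, 137, 136, 132, 129, 129, 136, 153, 165, 154, 139, 152, 176, 186, 185, 177, 158, 125, 89, 72, 68, 68]
```

The foot is now centred: the dot edge to foot edge measures 8.7 mm against an ideal 9. The normal force of about 2.2 N means the foot is pushed in about 5 mm. I hand the job in.

```bash
python3 -c "from h import *;print(robot.close_job())"
```

```text
the job is handed in; nothing more can be done
None
```

The job is handed in at about 20 s of the 54 s: the treadle was held on its stop for about a second and sprang back, and the thermometer is held square on the middle of the test dot with its foot pushed in about 5 mm, roughly half-way, going by the measured force.

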